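# Push the rod home and bottom the piston of a hydraulic cylinder

## Task

Lift the steel rod off its rest, start its plain end in the bore of the hydraulic cylinder and push it about halfway in, let go of it there, take a new grip further back and push it home, sliding the stiff piston inside ahead of it until you feel the piston bottom. Hold it firmly against the bottom with about 15 newtons for half a second, never pressing on the piston with more than 30, then let go. Leave the other loose things on the bench where they are.

Things in the scene. Friction and masses are not known exactly. Their poses are not given: they have to be found in the camera images.
- rod: loose hollow steel rod, about 0.24 kg (0.19 to 0.29), lying level in the rest with its axis 42 mm above the bench. Origin on the rod's axis at the front face of the brass collar; its x axis runs along the rod to the plain tip. Shank 14 mm diameter, from the origin to x = +200 mm (the last 5 mm taper to 8 mm diameter); collar 36 mm diameter from x = 0 to -8 mm; tail 16 mm diameter from x = -8 to -58 mm, to hold for the last part of the push.
- rod_mid (a point): point on the rod's axis at its centre of mass, 60 mm in front of the collar's front face; gripped here it stays level. Axes as the rod's.
- rod_tip (a point): centre of the rod's plain tip, 200 mm in front of the collar's front face.
- rod_tail (a point): point on the axis midway along the tail, 33 mm behind the collar's front face. Axes as the rod's.
- rest: fixed wooden rest with two black notched posts 114 mm apart, 12 mm thick, tops 45 mm above the bench (rod lifts straight up out of them); origin on the bench under the rod's centre of mass, x along the rod, posts at x = -42 and +72 mm.
- cylinder: fixed blue tie-rod hydraulic cylinder lying level on a grey saddle, 280 mm long, 64 mm square ends. Origin on the bench straight below the bore's mouth; x points along the bore, inward. Bore axis 75 mm above the bench, top of the end plates 107 mm. The aluminium end plate with the mouth is rigid. When the rod is home its collar still stands 8 to 46 mm clear of that plate: the collar is no stop.
- mouth (a point): centre of the bore's mouth in the outer face of the aluminium end plate, 75 mm above the bench. x points inward along the bore. Bore 15.4 mm across, widened by a 5 mm lead-in chamfer at the mouth, 250 mm deep.
- piston: brass piston inside the bore, hidden from outside, 14 mm diameter, 15 mm long; origin at the centre of its near face, x inward along the bore. Starts with that face 50 to 85 mm deep, has no spring, slides inward only, dragging with a steady 5 to 6 N, and bottoms on a hidden rigid stop with its near face anywhere from 155 to 190 mm deep (differs each time, can only be felt).
- wrench: loose steel wrench 200 mm long lying on the bench (leave it alone)
- screwdriver: loose screwdriver lying on the bench (leave it alone)
- hammer: loose hammer lying on the bench (leave it alone)
- oil_bottle: loose yellow oil bottle, 60 mm diameter, 120 mm tall, standing; origin under its centre (leave it alone)
- jar: loose amber jar with steel cap, 64 mm diameter, 80 mm tall; origin under its centre (leave it alone)
- bushing: loose brass ring, 40 mm diameter, 30 mm tall; origin under its centre (leave it alone)

How it is judged:
By the outcome, as a careful person would: the job done as asked, in the order asked, and still so for the second after the job is handed in, with the robot touching nothing.
It also fails if it takes over 70 s, if anything falls off the work surface, if the arm or the gripper's body presses on something with over 40 N, if the wrist force passes 120 N, or if a joint passes its speed limit or range.

## Robot

A 6-joint arm with a two-finger parallel gripper is mounted at the origin on the work surface. World frame = base frame: x ahead of the robot, y to its left, z up, the work surface at z = 0. Lengths are in mm, angles in degrees, forces in N, time in s.
With the tool pointing down it reaches from about 275 to 875 mm from the base axis. Payload 12.5 kg.
Tool frame: the origin (TCP) lies at the very end of the fingers, on their centre line; the grasp point (between the pads) lies 19 mm behind it; x points along the fingers, z is the direction in which the jaws open and shut, and the axes are right-handed (so a half turn about x gives the same grasp; the last joint's range is limited). The gripper opens to 85 mm and grips with 20 to 120 N. Pads are 22 mm wide; open, the fingers measure 114 mm over their backs; the gripper's body (76 mm by 85 mm) begins 54 mm behind the grasp point. The pads swing forward as they close: fully open they stand 13 mm farther back than shut.
Start: joints at [-76.295, 20.094, 94.641, -0, 65.266, -4.847], TCP at [175.013, -521.397, 231.29] pointing down, gripper open.
Joint ranges: [-157.81, 157.81], [-45, 120.19], [0.68, 151.7], [-89.99, 269.99], [4.06, 180], [-164.3, 164.3]. Speed limits (degrees/s): [127.2, 127.2, 159.86, 180, 180, 180].

## Interface

Orientations are given as [roll, pitch, yaw] about the fixed x, y, z axes, in that order (R = Rz(yaw) Ry(pitch) Rx(roll)).
In Python, from bench import robot gives the robot as it stands. Calls block until the motion is done:
- robot.move_ptp(position, orientation): joint-space move of the TCP to a pose.
- robot.servo_line(position, rotation=None, velocity=150, threshold=None): straight line of the TCP; rotation=None keeps the orientation; velocity is the mean speed in mm/s. With threshold (N) it stops when the force on the tool has changed by that much, and returns True; else False.
- robot.move_joints(angles): joint-space move.
- robot.command_gripper(opening, newtons=None): finger opening in mm; newtons is the grip in N (None keeps the last); returns when the fingers have stopped.
- robot.hold(seconds).
- robot.ik(position, orientation): joint angles nearest the present ones, or None.
- robot.sense(): the state.
- robot.read_camera(name): name is "scene" or "top" or "wrist"; returns a dict with "frame" (480x640x3 uint8, red, green, blue), "mtx" (3x3 intrinsics, pixels), "rvec" (rotation vector, rad) and "tvec" (3), from world to camera coordinates, as OpenCV has them. Camera axes: x right, y down, z forward; pixel columns grow to the right and rows downward; lengths in mm; the calibration is good to about 2 mm. A picture is of the moment at which its call begins. There is no depth.
A pose or a line that the arm cannot do raises robot.Unreachable and nothing moves.
- robot.sign_off(): hands the job in, once; it reports no verdict.
The state is a dict: "time_s": time; "joints": joint angles; "dq": joint speeds; "effort": joint torques, N m; "tcp_pos": TCP position; "ee_rot": TCP orientation; "force": force on the tool from outside, world axes, zero at the start; "ft_torque": the same for the moment, N m; "width": finger opening in mm.
Only numpy, scipy, OpenCV 4.12 (cv2) and the standard library are available. Lean on these libraries where they do the work, as an engineer would, in place of code of your own. Each camera call takes 0.05 s, during which the arm holds its last target.

## Working session

There is one attempt and no reset: what is moved stays moved. The work goes in short steps, each a Python script; the robot and the scene stay as the last script left them, time stands still between calls to the robot, and variables do not carry over. Pictures are saved under pics/ and viewed, and the job is handed in when it is done.

```bash
ls; mkdir -p pics; python3 - <<'E'
from bench import robot
import cv2
s=robot.sense(); print(s)
for n in("scene","top","wrist"):
    c=robot.read_camera(n); cv2.imwrite(f"pics/{n}0.png",c["frame"][:,:,::-1]); print(n,c["mtx"].tolist(),c["rvec"],c["tvec"])
E
```

```text
pics
{'time_s': 0.0, 'joints': array([-7.62951465e+01,  2.01234476e+01,  9.46771429e+01, -4.68709807e-04,
        6.52673516e+01, -4.84684606e+00]), 'dq': array([-0.03449452,  0.01625193, -0.03529505, -0.03861003,  0.04756327,
        0.02473333]), 'effort': array([ 3.14995305e-04, -5.06100154e+01, -2.91404217e+01, -6.94006576e-05,
        4.56141337e-03, -1.31567896e-05]), 'tcp_pos': array([ 174.93303218, -521.07994316,  230.76565862]), 'ee_rot': array([175.51195947,  89.93205652, 104.06385535]), 'force': array([-0.08165609,  0.06856306,  0.27178917]), 'ft_torque': array([ 0.02824083, -0.0049408 ,  0.03830606]), 'width': 85.50732852943526}
scene [[518.8192671071572, 0.0, 312.64686746312276], [0.0, 518.8192671071572, 246.50679599502445], [0.0, 0.0, 1.0]] [ 0.98824453  2.38701597 -1.13626257] [ 437.45152393 -174.19851079 1528.25385286]
top [[461.7471862441264, 0.0, 315.20768075055275], [0.0, 461.7471862441264, 241.70489946429907], [0.0, 0.0, 1.0]] [ 2.16700334 -2.18071222  0.1114526 ] [ -54.47639016  538.23237384 1030.0917378 ]
wrist [[427.6296260581897, 0.0, 323.7261922105206], [0.0, 427.6296260581897, 231.60717696986853], [0.0, 0.0, 1.0]] [-2.34954165  1.69029681  0.24949375] [-549.23372657  -37.10550292  378.83477506]
```

View pics/scene0.png

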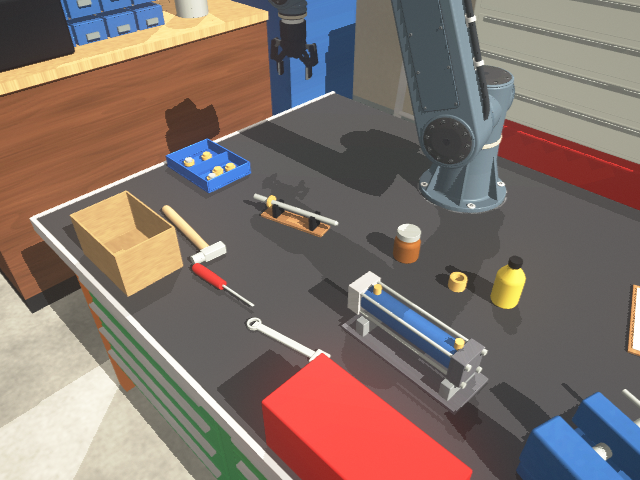

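View pics/top0.png

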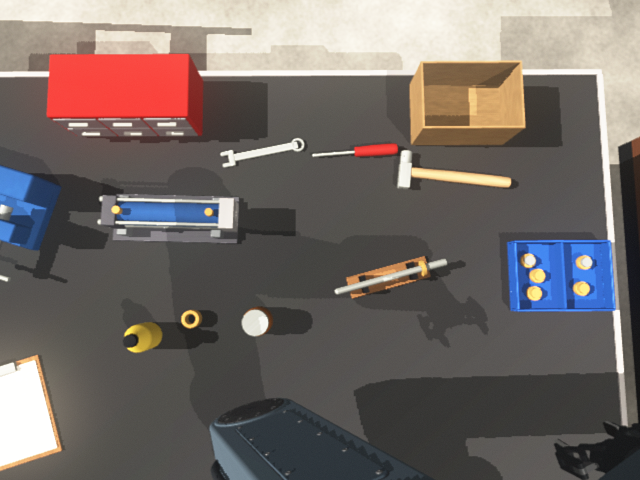

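View pics/wrist0.png

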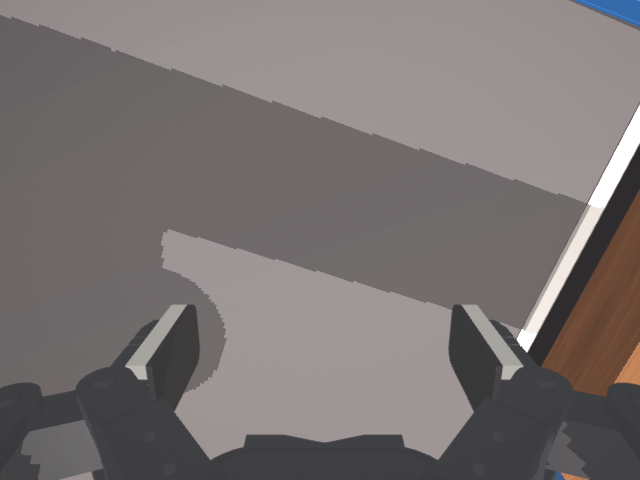

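The rod lies in its rest with its collar at about (431,268) in the top view and its tip at about (338,291). The cylinder's aluminium mouth plate is at about (228,213), facing the rod's side. Next I'll zoom in to measure both.

```bash
cat > h.py <<'E'
from bench import robot
import numpy as np, cv2
from scipy.spatial.transform import Rotation as Ro
def cam(n):
    c=robot.read_camera(n); return c
def save(c,f): cv2.imwrite(f"pics/{f}.png",c["frame"][:,:,::-1])
def ray(c,uv):
    R,_=cv2.Rodrigues(np.array(c["rvec"],float)); t=np.array(c["tvec"],float).ravel()
    o=-R.T@t; d=R.T@np.linalg.solve(c["mtx"],np.array([uv[0],uv[1],1.])); return o,d/np.linalg.norm(d)
def onz(c,uv,z):
    o,d=ray(c,uv); return o+d*(z-o[2])/d[2]
def proj(c,P):
    return cv2.projectPoints(np.array(P,float).reshape(-1,1,3),np.array(c["rvec"],float),np.array(c["tvec"],float),c["mtx"],None)[0].reshape(-1,2)
def rot(ang):  # tool down, jaw z axis at world azimuth ang (deg)
    a=np.radians(ang); x=np.array([0,0,-1.]); z=np.array([np.cos(a),np.sin(a),0]); y=np.cross(z,x)
    return Ro.from_matrix(np.stack([x,y,z],1)).as_euler('xyz',degrees=True)
E
python3 - <<'E'
from h import *
c=cam("top"); f=c["frame"][:,:,::-1]
cv2.imwrite("pics/crod.png",cv2.resize(f[245:310,325:460],None,fx=5.5,fy=5.5,interpolation=cv2.INTER_NEAREST))
cv2.imwrite("pics/ccyl.png",cv2.resize(f[180:250,90:250],None,fx=5,fy=5,interpolation=cv2.INTER_NEAREST))
print("cam",ray(c,(320,240)))
for uv,z in[((337,291.5),42),((446,263),42),((237,213),75),((104,211),75)]: print(uv,onz(c,uv,z))
w=cam("wrist"); s=robot.sense(); o,d=ray(w,(323.7,231.6)); Rt=Ro.from_euler('xyz',s["ee_rot"],degrees=True)
print("wristcam in tool",Rt.inv().apply(o-s["tcp_pos"]),Rt.inv().apply(d), [rot(a) for a in(0,90)], Rt.as_matrix())
E
```

```text
cam (array([ 435.17725551,  -52.19402392, 1077.79742705]), array([ 0.10081355, -0.01577188, -0.99478032]))
(337, 291.5) [ 424.44002943 -105.67184924   42.        ]
(446, 263) [ 486.49246047 -351.33812348   42.        ]
(237, 213) [597.4366127  113.53928148  75.        ]
(104, 211) [603.54908735 404.82172831  75.        ]
wristcam in tool [-142.20781422   73.31381133   -0.37019435] [ 9.57607813e-01 -2.88075124e-01  1.44805176e-05] [array([-0., 90.,  0.]), array([-90.,  90.,   0.])] [[-1.26992107e-04  9.48021560e-01  3.18206073e-01]
 [ 5.13678693e-04  3.18206096e-01 -9.48021422e-01]
 [-9.99999860e-01  4.30644424e-05 -5.27388138e-04]]<sys>:0: UserWarning: Gimbal lock detected. Setting third angle to zero since it is not possible to uniquely determine all angles.
```

View pics/crod.png

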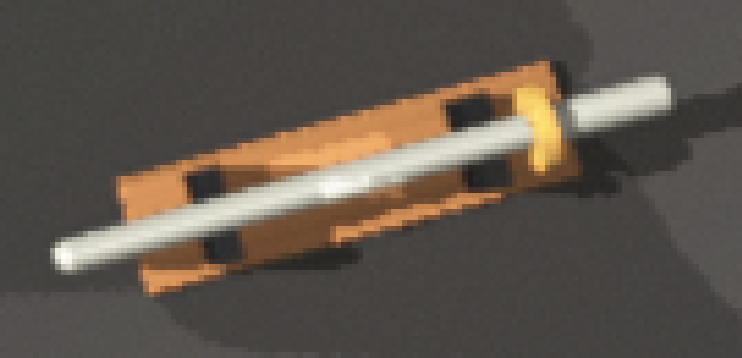

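View pics/ccyl.png

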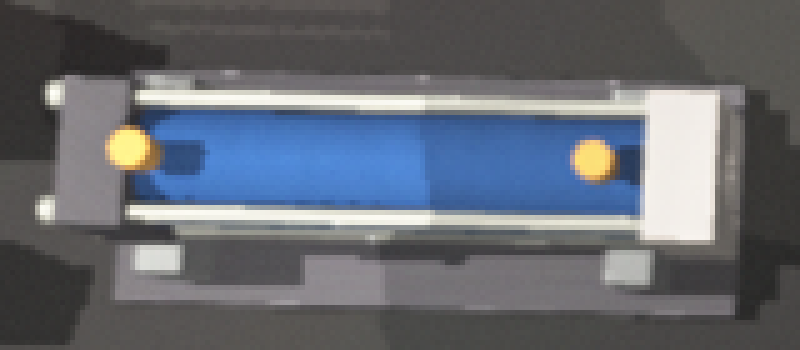

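```bash
python3 -W ignore - <<'E'
from h import *
tip=np.array([424.44,-105.67,42]);d=np.array([-62.05,245.67,0]);d/=np.linalg.norm(d)
mid=tip-140*d; print(mid, np.degrees(np.arctan2(d[1],d[0])))
for a in (14.2,194.2): print(a,robot.ik(mid+[0,0,180],rot(a)))
for a in (1.2,181.2):
  for y in (-150,-30,0,50): print(a,y,robot.ik([597,y,56],rot(a)))
E
```

```text
[ 458.72379921 -241.40732395   42.        ] 104.17499514424331
14.2 [-32.90258994  17.40840949  99.86319577   0.          62.72839473
 -47.10258994]
194.2 [-32.90258994  17.40840949  99.86319577   0.          62.72839473
 132.89741006]
1.2 -150 [-18.43630406  39.15828293  91.41237684   0.          49.42934023
 -19.63630406]
1.2 -30 [-7.33838533e+00  3.77012933e+01  9.43304527e+01 -2.54444375e-14
  4.79682541e+01 -8.53838533e+00]
1.2 0 [-4.46726136e+00  3.76402560e+01  9.44525347e+01 -2.54444375e-14
  4.79072093e+01 -5.66726136e+00]
1.2 50 [ 3.35824401e-01  3.78097329e+01  9.41135267e+01 -2.54444375e-14
  4.80767404e+01 -8.64175599e-01]
181.2 -150 [-1.84363041e+01  3.91582829e+01  9.14123768e+01 -2.54444375e-14
  4.94293402e+01  1.60363696e+02]
181.2 -30 None
181.2 0 None
181.2 50 None
```

```bash
python3 -W ignore - <<'E'
from h import *
d=np.array([np.cos(np.radians(104.17)),np.sin(np.radians(104.17)),0])
mid=np.array([458.7,-241.4,42])
robot.move_ptp(mid-40*d+[0,0,170],rot(14.17))
c=cam("wrist"); save(c,"w1"); import pickle; pickle.dump(c,open("w1.pkl","wb"))
print(robot.sense()["tcp_pos"],robot.sense()["time_s"])
E
```

```text
[ 468.03569073 -281.06505483  212.06682407] 1.7167
```

View pics/w1.png

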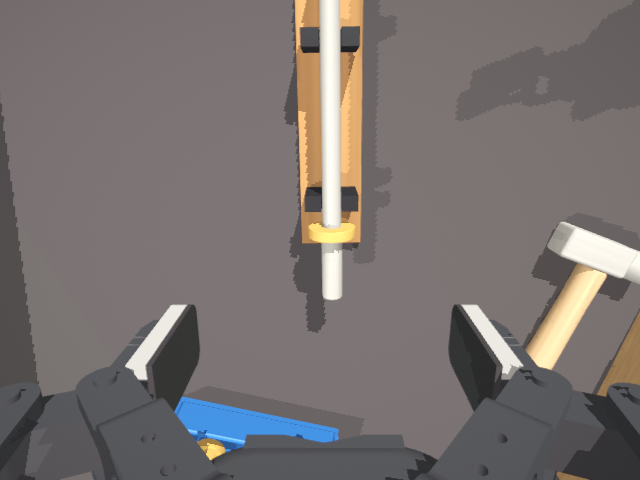

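The wrist view shows the rod running vertically, from (330,0) down to its tail end at (332,298), with the collar at (332,232). I'll fit its axis from the pixel rows.

```bash
python3 -W ignore - <<'E'
from h import *
import pickle
c=pickle.load(open("w1.pkl","rb")); f=c["frame"]; hsv=cv2.cvtColor(f,cv2.COLOR_RGB2HSV)
m=(hsv[:,:,1]<45)&(hsv[:,:,2]>150); P=[]
for v in list(range(2,222,4))+list(range(252,290,4)):
    u=np.where(m[v,300:365])[0]+300
    if len(u)<12: continue
    P.append(onz(c,((u[0]+u[-1])/2,v),42)[:2])
P=np.array(P); vx,vy,x0,y0=cv2.fitLine(P.astype(np.float32),cv2.DIST_HUBER,0,.01,.01).ravel()
if vy<0: vx,vy=-vx,-vy
print("az",np.degrees(np.arctan2(vy,vx)),x0,y0,len(P)); 
r=(P-[x0,y0])@[-vy,vx]; print("res",r.std(),abs(r).max())
y=(hsv[:,:,0]>15)&(hsv[:,:,0]<35)&(hsv[:,:,1]>120)&(hsv[:,:,2]>150); y=y[:,300:365][215:250]
vs=np.where(y.any(1))[0]+215; print("collar rows",vs[0],vs[-1])
# collar front face top rim z=60, back top rim z=60; tail end
d=np.array([vx,vy])
def s(uv,z): return (onz(c,uv,z)[:2]-[x0,y0])@d
print("rows col332", [ (v,f[v,332].tolist()) for v in range(218,246,2)])
print("collar front s (top rim)",s((332,vs[0]),60), "tail end s lower:",s((332,299),34),s((332,295),50))
mid=[458.7,-241.4]; print("prior mid s",(np.array(mid)-[x0,y0])@d,"lat",(np.array(mid)-[x0,y0])@[-vy,vx], x0,y0,vx,vy)
E
```

```text
az 104.87775 460.68826 -232.50243 65
res 0.14804389850887187 0.34195451438646685
collar rows 215 242
rows col332 [(218, [255, 250, 240]), (220, [255, 250, 240]), (222, [255, 250, 240]), (224, [255, 250, 240]), (226, [232, 227, 218]), (228, [239, 226, 200]), (230, [255, 224, 125]), (232, [255, 226, 126]), (234, [255, 254, 148]), (236, [255, 250, 142]), (238, [255, 249, 144]), (240, [255, 249, 142]), (242, [255, 242, 138]), (244, [196, 192, 183])]
collar front s (top rim) -51.42837111092822 tail end s lower: -129.33856414556095 -118.23146392300974
prior mid s -8.088788844072226 lat 4.206126636852709 460.68826 -232.50243 -0.25675747 0.96647584
```

```bash
python3 -W ignore - <<'E'
from h import *
import pickle
c=pickle.load(open("w1.pkl","rb")); x0,y0,vx,vy=460.68826,-232.50243,-0.25675747,0.96647584
d=np.array([vx,vy]); s=lambda uv,z:(onz(c,uv,z)[:2]-[x0,y0])@d
print("collar back->mid",s((332,243.3),60)+68,"tail->mid",s((332,299),50)+118, "collarfront", s((332,234),60)+60)
print([c["frame"][v,332].tolist() for v in range(294,304)])
t=cam("top"); hsv=cv2.cvtColor(t["frame"],cv2.COLOR_RGB2HSV); m=(hsv[:,:,1]<45)&(hsv[:,:,2]>140)
P=[]
for u in list(range(338,418,2))+list(range(436,444,2)):
    v=np.where(m[255:300,u])[0]+255
    if len(v)>2:P.append(onz(t,(u,v.mean()),42)[:2])
P=np.array(P); l=cv2.fitLine(P.astype(np.float32),cv2.DIST_HUBER,0,.01,.01).ravel(); print("top",l,np.degrees(np.arctan2(l[1],l[0])), "lat of top vs wrist",(l[2:]-[x0,y0])@[-vy,vx])
us=np.where(m[258:298].any(0))[0]; us=us[(us>325)&(us<460)]; print(us[0],us[-1])
print("top tip->mid",(onz(t,(us[0]-.5,291),42)[:2]-[x0,y0])@d-140, "tail->mid",(onz(t,(us[-1]+.5,263),46)[:2]-[x0,y0])@d+118)
# cylinder in top : aluminium plate top z=107
print(t["frame"][205:235:3,228].tolist())
m2=((hsv[:,:,1]<40)&(hsv[:,:,2]>190)).astype(np.uint8)
n,lab,st,ce=cv2.connectedComponentsWithStats(m2[190:240,90:250]); print(st,ce)
E
```

```text
collar back->mid -4.593021043891866 tail->mid -3.641105176504084 collarfront -5.544839400923536
[[255, 251, 242], [255, 251, 242], [255, 251, 241], [255, 251, 241], [255, 251, 241], [243, 239, 228], [155, 148, 144], [126, 118, 118], [126, 118, 118], [126, 117, 118]]
top [ 2.5538629e-01 -9.6683908e-01  4.4919757e+02 -1.9503151e+02] -75.20352 lat of top vs wrist 1.484534724016556
334 455
top tip->mid -0.8756362589361686 tail->mid -22.854794983216436
[[241, 237, 232], [242, 237, 232], [243, 238, 233], [243, 240, 234], [243, 239, 234], [243, 239, 233], [243, 238, 233], [245, 241, 236], [103, 101, 96], [69, 68, 69]]
[[   0    0  160   50 7099]
 [  10    7    2    3    6]
 [  26    8  118   30  889]
 [   8   30    2    3    5]
 [ 121   45    1    1    1]] [[ 76.15523313  24.85011974]
 [ 10.5          8.        ]
 [107.02699663  21.75478065]
 [  8.6         31.2       ]
 [121.          45.        ]]
```

```bash
python3 -W ignore - <<'E'
from h import *
import pickle
robot.move_ptp([600,240,310],rot(1.2))
robot.hold(0.3)
c=cam("wrist"); save(c,"w2"); pickle.dump(c,open("w2.pkl","wb"))
print(robot.sense()["tcp_pos"],robot.sense()["time_s"])
E
```

```text
[600.09191523 239.72347222 309.98880905] 4.0833
```

View pics/w2.png

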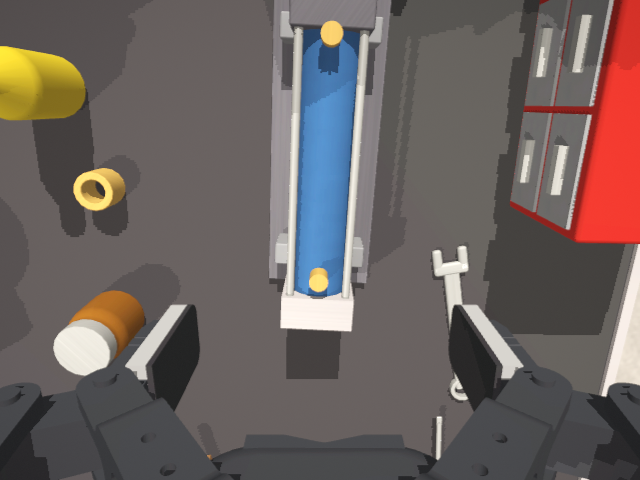

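The wrist view shows the cylinder with the aluminium plate at columns 281–353, rows 293–330, and the tie rods and barrel running up to the far plate at row 25. I'll fit the midline from the tie rods, the barrel and the plate.

```bash
python3 -W ignore - <<'E'
from h import *
import pickle
c=pickle.load(open("w2.pkl","rb")); f=c["frame"]; hsv=cv2.cvtColor(f,cv2.COLOR_RGB2HSV)
blue=(hsv[:,:,0]>95)&(hsv[:,:,0]<125)&(hsv[:,:,1]>100)
gray=(hsv[:,:,1]<45)&(hsv[:,:,2]>165)
def fit(P,n):
    P=np.array(P); l=cv2.fitLine(P.astype(np.float32),cv2.DIST_HUBER,0,.01,.01).ravel()
    if l[1]<0:l[:2]*=-1
    r=(P-l[2:])@[-l[1],l[0]]
    x120=l[2]+(118-l[3])*l[0]/l[1]; print(n,"az %.3f x@y=118 %.2f"%(np.degrees(np.arctan2(l[1],l[0])),x120),"std %.2f"%r.std(),len(P))
B=[];T=[];TL=[];TR=[]
for v in range(50,285,3):
    u=np.where(blue[v,285:375])[0]+285
    if len(u)>20: B.append(onz(c,((u[0]+u[-1])/2,v),75)[:2])
    L=np.where(gray[v,285:312])[0]+285; R=np.where(gray[v,335:375])[0]+335
    if 3<len(L)<14 and 3<len(R)<14:
        a,b=onz(c,(L.mean(),v),99)[:2],onz(c,(R.mean(),v),99)[:2]; TL.append(a);TR.append(b);T.append((a+b)/2)
fit(B,"blue");fit(T,"ties");fit(TL,"L");fit(TR,"R")
m=gray.astype(np.uint8); Pl=[]
for v in range(302,327,2):
    u=np.where(gray[v,260:380])[0]+260; 
    a,b=onz(c,(u[0]-.5,v),107),onz(c,(u[-1]+.5,v),107); Pl.append([u[0],u[-1],*( (a+b)/2)[:2],b[0]-a[0]])
print(np.round(Pl,2))
print([ (v,f[v,318].tolist()) for v in range(322,336)], f[290:302,345].tolist())
print("front edge y", onz(c,(318,329.5),107), onz(c,(318,329.5),75))
o,_=ray(c,(0,0)); print("cam",o)
E
```

```text
blue az 88.138 x@y=118 595.21 std 0.18 79
ties az 88.006 x@y=118 594.48 std 0.28 70
L az 87.991 x@y=118 569.27 std 0.24 70
R az 88.028 x@y=118 619.72 std 0.50 70
[[281.   353.   595.84 144.08  64.73]
 [281.   353.   595.87 142.13  64.83]
 [281.   353.   595.9  140.18  64.92]
 [281.   352.   595.48 138.2   64.13]
 [281.   352.   595.51 136.23  64.23]
 [281.   352.   595.54 134.26  64.32]
 [281.   352.   595.57 132.28  64.42]
 [281.   352.   595.6  130.29  64.51]
 [281.   352.   595.63 128.3   64.61]
 [280.   351.   594.77 126.28  64.71]
 [280.   351.   594.79 124.28  64.8 ]
 [280.   351.   594.82 122.27  64.9 ]
 [280.   351.   594.85 120.25  65.  ]]
[(322, [255, 247, 239]), (323, [255, 245, 239]), (324, [254, 245, 238]), (325, [254, 244, 237]), (326, [254, 246, 238]), (327, [255, 247, 240]), (328, [255, 246, 240]), (329, [228, 218, 212]), (330, [118, 110, 106]), (331, [70, 65, 64]), (332, [69, 64, 64]), (333, [70, 65, 64]), (334, [70, 65, 64]), (335, [69, 65, 64])] [[245, 241, 231], [245, 240, 231], [242, 238, 228], [241, 237, 227], [240, 236, 226], [239, 235, 225], [239, 234, 224], [214, 210, 200], [209, 206, 195], [230, 221, 214], [236, 226, 219], [249, 239, 232]]
front edge y [597.16982975 116.75668618 107.        ] [597.02520312  98.55681559  75.        ]
cam [598.73022152 313.11699432 452.25134847]
```

```bash
python3 -W ignore - <<'E'
from h import *
t=cam("top")
for uv in [(233.6,213),(219,213)]: print("top plate",onz(t,uv,107))
robot.move_ptp([461.8,-236.7,130],rot(14.83))
robot.servo_line([461.8,-236.7,88]); robot.hold(0.2)
c=cam("wrist"); save(c,"w3"); f=c["frame"]; hsv=cv2.cvtColor(f,cv2.COLOR_RGB2HSV); m=(hsv[:,:,1]<45)&(hsv[:,:,2]>150); P=[]
for v in range(4,470,6):
    u=np.where(m[v,260:390])[0]+260
    if 12<len(u)<70: P.append([v,(u[0]+u[-1])/2,*onz(c,((u[0]+u[-1])/2,v),42)[:2]])
P=np.array(P); l=cv2.fitLine(P[:,2:].astype(np.float32),cv2.DIST_HUBER,0,.01,.01).ravel()
if l[1]<0:l[:2]*=-1
s=robot.sense(); q=s["tcp_pos"][:2]
print("az",np.degrees(np.arctan2(l[1],l[0])),"rod lat rel TCP",(l[2:]-q)@[-l[1],l[0]],s["tcp_pos"],s["time_s"], P[::12,:2])
E
```

```text
top plate [592.30044394 115.46488127 107.        ]
top plate [592.47924373 146.43800512 107.        ]
az 104.78791 rod lat rel TCP 0.20752927751300884 [ 462.21695296 -236.90257156   88.80340227] 6.725 [[  4.  323. ]
 [ 76.  323. ]
 [148.  323. ]
 [220.  323.5]
 [292.  323. ]
 [364.  323. ]]
```

View pics/w3.png

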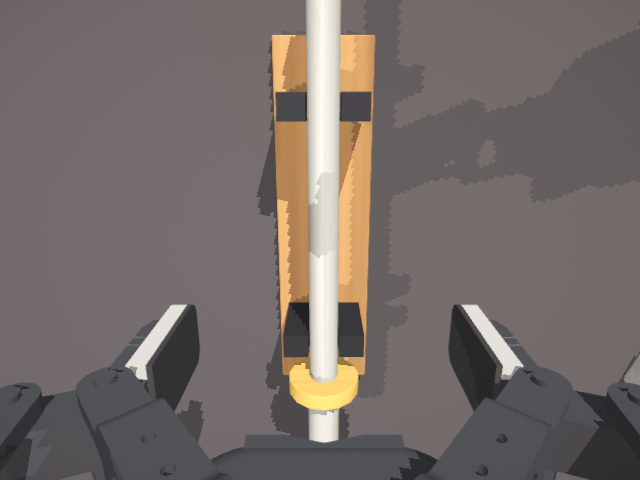

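The rod is centred between the jaws: column 323, against a pad centre of 323.7. I'll grasp and lift.

```bash
python3 -W ignore - <<'E'
from h import *
robot.servo_line([461.8,-236.7,24],velocity=80); 
print(robot.sense()["tcp_pos"],robot.sense()["force"])
robot.command_gripper(0,80); s=robot.sense(); print(s["width"],s["force"],s["tcp_pos"])
robot.servo_line([461.8,-236.7,84],velocity=60); robot.hold(0.2); s=robot.sense(); print(s["width"],s["force"],s["ft_torque"],s["tcp_pos"],s["ee_rot"],s["time_s"])
c=cam("wrist"); save(c,"w4"); c=cam("scene"); cv2.imwrite("pics/s4.png",cv2.resize(c["frame"][130:260,200:400,::-1],None,fx=4,fy=4))
E
```

```text
[ 462.08476734 -236.84471939   24.36908729] [-0.39119384  0.01465862  0.52989102]
11.628086401447348 [-2.7753658   0.33106169  4.39758393] [ 461.75005926 -236.77329386   24.22233598]
11.491118740126577 [-0.87451461 -0.31295072 -2.6434294 ] [-0.00031922 -0.00194442  0.01176655] [ 461.69171616 -236.64028129   83.72918309] [134.30528227  89.97126134 149.13455452] 9.7
```

View pics/w4.png

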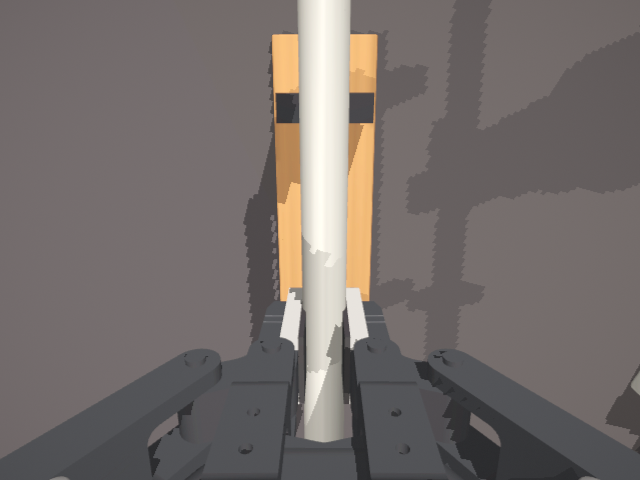

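View pics/s4.png

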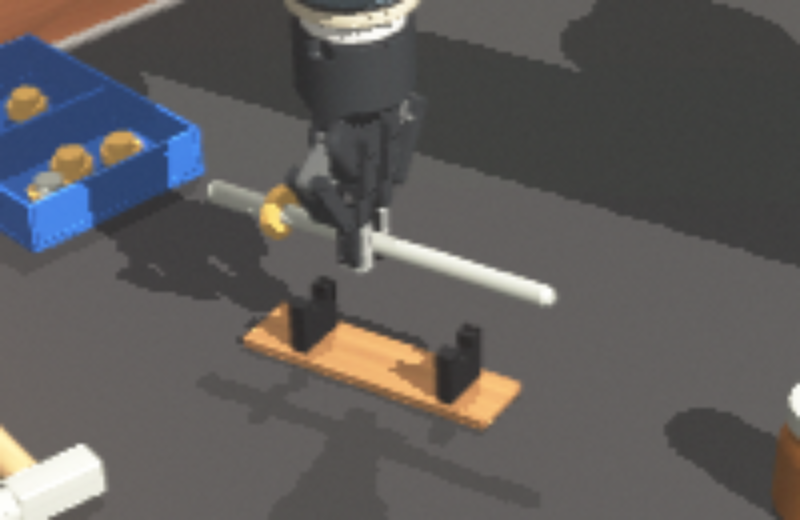

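The rod is up and level and weighs about 2.6 N on the sensor. The rest is empty. Next is the pre-insert pose, where I'll check the tip with the scene and top cameras.

```bash
python3 -W ignore - <<'E'
from h import *
a=np.radians(88.05); d=np.array([np.cos(a),np.sin(a),0]); M=np.array([595.0,116.8,57.2])
p=M-(140+25)*d
robot.servo_line([461.8,-236.7,140],velocity=200)
robot.move_ptp(p+[0,0,60],rot(-1.95))
robot.servo_line(p,velocity=100); robot.hold(0.3)
s=robot.sense(); print(s["tcp_pos"],s["force"],s["ft_torque"],s["time_s"],p)
for n in("scene","top"):
    c=cam(n); f=c["frame"][:,:,::-1]
    tip=s["tcp_pos"]+140*d+[0,0,17.8]; u,v=proj(c,tip)[0]; print(n,"pred tip",u,v,"tail",proj(c,s["tcp_pos"]-118*d+[0,0,17.8]),"mouth",proj(c,M+[0,0,17.8]))
    u,v=int(u),int(v); cv2.imwrite(f"pics/{n}5.png",cv2.resize(f[v-50:v+50,u-70:u+70],None,fx=5.6,fy=5.6,interpolation=cv2.INTER_NEAREST)); print("crop origin",u-70,v-50)
E
```

```text
[589.59321875 -48.09496346  57.61045523] [-0.28916191  0.07011547 -2.35399787] [ 0.05352222  0.01370197 -0.0276931 ] 12.2 [589.38548717 -48.10444884  57.2       ]
scene pred tip 349.66773476618505 282.2421578789762 tail [[272.94896693 229.0134631 ]] mouth [[358.25431736 288.25271474]]
crop origin 279 232
top pred tip 246.8689815953388 214.30314506058656 tail [[364.47760625 217.59022048]] mouth [[235.50086492 214.10752073]]
crop origin 176 164
```

View pics/scene5.png

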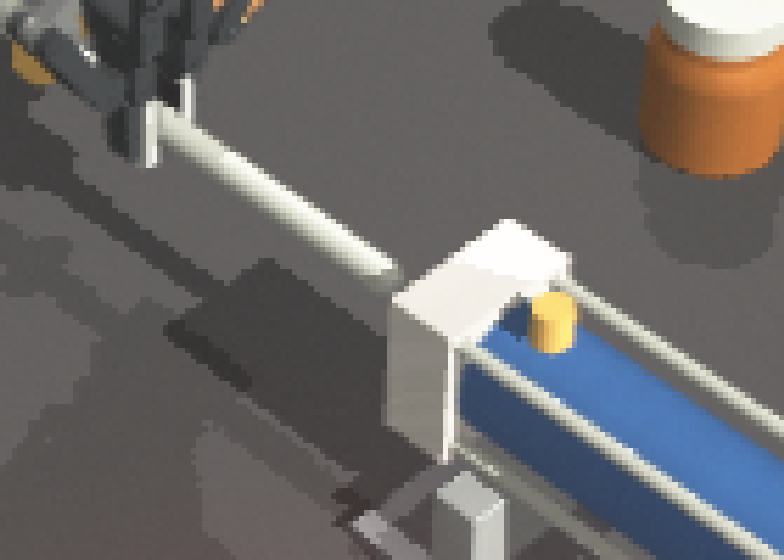

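View pics/top5.png

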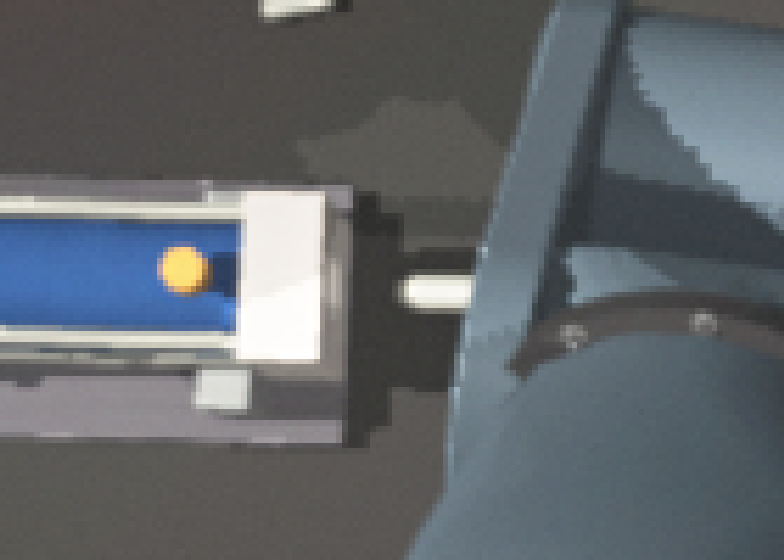

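Both views agree to about 1 mm. In the scene view the tip is at (349.2,281.6), against a predicted (349.7,282.2). In the top view the tip lies about on the plate's midline, at row 216. I'll start the insertion gently.

```bash
cat >> h.py <<'E'
a_=np.radians(88.05); D=np.array([np.cos(a_),np.sin(a_),0]); Lt=np.array([-D[1],D[0],0]); M=np.array([595.0,116.8,57.2])
def rep(msg,g=140):
    s=robot.sense(); q=s["tcp_pos"]-M; fo=s["force"]; print(msg,"t %.2f depth %.2f lat %.2f z %.2f | F ax %.2f lat %.2f z %.2f | T %s w %.2f"%(s["time_s"],q@D+g,q@Lt,q[2],fo@D,fo@Lt,fo[2],np.round(s["ft_torque"],2),s["width"])); return s
E
python3 -W ignore - <<'E'
from h import *
rep("start")
for dep,v in((3,40),(10,20),(20,20),(30,20)):
    r=robot.servo_line(M+(dep-140)*D,velocity=v,threshold=8); rep(f"{dep} {r}")
    if r: break
E
```

```text
start t 12.30 depth -25.02 lat -0.11 z 0.23 | F ax -0.36 lat -0.56 z -1.38 | T [ 0.08 -0.04  0.03] w 11.24
3 False t 13.15 depth 2.90 lat -0.02 z 0.02 | F ax 0.39 lat -0.19 z -2.39 | T [0.02 0.01 0.03] w 11.24
10 False t 13.65 depth 10.10 lat 0.00 z -0.00 | F ax 0.37 lat -0.01 z -1.87 | T [0.01 0.05 0.05] w 11.36
20 False t 14.30 depth 20.04 lat -0.01 z -0.02 | F ax -0.29 lat -0.05 z -2.81 | T [0.04 0.02 0.01] w 11.38
30 False t 14.95 depth 30.04 lat -0.01 z 0.00 | F ax 0.86 lat 0.19 z -2.55 | T [0.02 0.   0.09] w 11.42
```

```bash
python3 -W ignore - <<'E'
from h import *
for dep in (45,55,65,75,85,97):
    r=robot.servo_line(M+(dep-140)*D,velocity=25,threshold=12); rep(f"{dep} {r}")
    if r: break
c=cam("scene"); f=c["frame"][:,:,::-1]; cv2.imwrite("pics/s6.png",cv2.resize(f[200:340,260:440],None,fx=4.2,fy=4.2,interpolation=cv2.INTER_NEAREST))
E
```

```text
45 False t 15.70 depth 44.98 lat -0.01 z 0.02 | F ax 0.50 lat -0.64 z -0.84 | T [ 0.03  0.01 -0.01] w 11.40
55 False t 16.25 depth 55.10 lat 0.01 z 0.00 | F ax -0.37 lat -0.05 z -1.27 | T [ 0.01  0.03 -0.01] w 11.46
65 False t 16.80 depth 65.09 lat -0.02 z 0.01 | F ax -0.26 lat -0.74 z -1.95 | T [0.06 0.03 0.06] w 11.33
75 False t 17.35 depth 75.16 lat 0.01 z -0.00 | F ax 0.57 lat -0.32 z -2.40 | T [ 0.04  0.01 -0.04] w 11.50
85 False t 17.90 depth 84.92 lat 0.05 z -0.03 | F ax -2.65 lat 0.63 z -1.24 | T [-0.44 -0.    0.05] w 11.51
97 False t 18.53 depth 97.04 lat 0.07 z -0.01 | F ax -2.77 lat 0.18 z -0.97 | T [-0.31  0.1   0.08] w 11.54
```

View pics/s6.png

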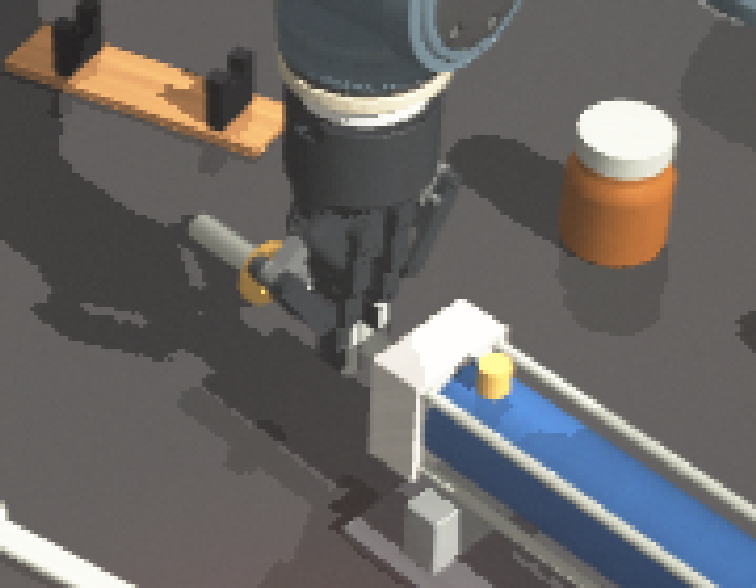

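The rod is 97 mm in and the piston was picked up at about 80 mm deep, at about 3–6 N. Now I'll let go, rise, and move back over the tail.

```bash
python3 -W ignore - <<'E'
from h import *
robot.command_gripper(85); rep("open")
p=robot.sense()["tcp_pos"]
base=M+(97-140)*D
robot.servo_line(base+[0,0,70],velocity=150); rep("up")
robot.servo_line(M+(97-233)*D+[0,0,70],velocity=150); robot.hold(0.1); rep("over tail",233)
c=cam("wrist"); save(c,"w7"); 
for x,z in ((0,18),(-8,18),(-33,8),(-58,8)): print(x,proj(c,M+(97-200+x)*D+[0,0,17.8+z]))
E
```

```text
open t 19.28 depth 97.01 lat -0.01 z 0.02 | F ax 0.72 lat -0.45 z 0.37 | T [ 0.04 -0.   -0.  ] w 85.02
up t 19.90 depth 96.96 lat 0.41 z 69.34 | F ax 0.04 lat 0.30 z 0.09 | T [-0.02 -0.   -0.01] w 85.13
over tail t 20.77 depth 97.86 lat 0.07 z 69.85 | F ax -0.67 lat 0.88 z 0.03 | T [ 0.03  0.03 -0.02] w 84.89
0 [[324.11329324 205.31467449]]
-8 [[324.09810307 223.53863556]]
-33 [[324.05949979 269.28691899]]
-58 [[324.01939171 317.42505081]]
```

View pics/w7.png

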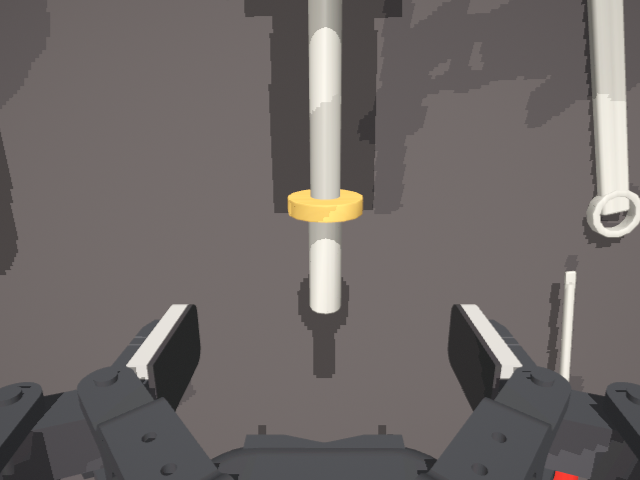

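The rod stayed in the bore and is centred, with the collar's back edge at row 220 and the tail end at row 312. That is within about 2 mm of predicted, including a small sag. I'll re-grip on the tail.

```bash
python3 -W ignore - <<'E'
from h import *
b=M+(98-233)*D
robot.servo_line(b+[0,0,-2],velocity=100); rep("down",233)
robot.command_gripper(0,90); robot.hold(0.2); rep("grip",233)
for z in (-1,0,0.6):
    robot.servo_line(b+[0,0,z],velocity=10); robot.hold(0.15); s=rep(f"z{z}",233)
c=cam("wrist"); save(c,"w8")
c=cam("scene"); f=c["frame"][:,:,::-1]; cv2.imwrite("pics/s8.png",cv2.resize(f[180:320,240:420],None,fx=4.2,fy=4.2,interpolation=cv2.INTER_NEAREST))
E
```

```text
down t 21.68 depth 97.97 lat -0.41 z -1.47 | F ax 0.51 lat -0.86 z 0.24 | T [-0.04 -0.04 -0.02] w 84.96
grip t 22.55 depth 97.97 lat -0.12 z -1.89 | F ax -0.43 lat 0.15 z 1.05 | T [ 0.01 -0.07  0.01] w 12.89
z-1 t 22.95 depth 97.99 lat 0.07 z -1.13 | F ax -1.01 lat -1.33 z -0.78 | T [-0.02 -0.12 -0.12] w 13.21
z0 t 23.35 depth 98.01 lat 0.12 z -0.09 | F ax -0.50 lat -0.33 z -1.38 | T [-0.12 -0.01  0.03] w 12.82
z0.6 t 23.75 depth 97.98 lat 0.05 z 0.57 | F ax 0.16 lat 0.37 z -0.95 | T [-0.1   0.05  0.03] w 12.88
```

View pics/s8.png

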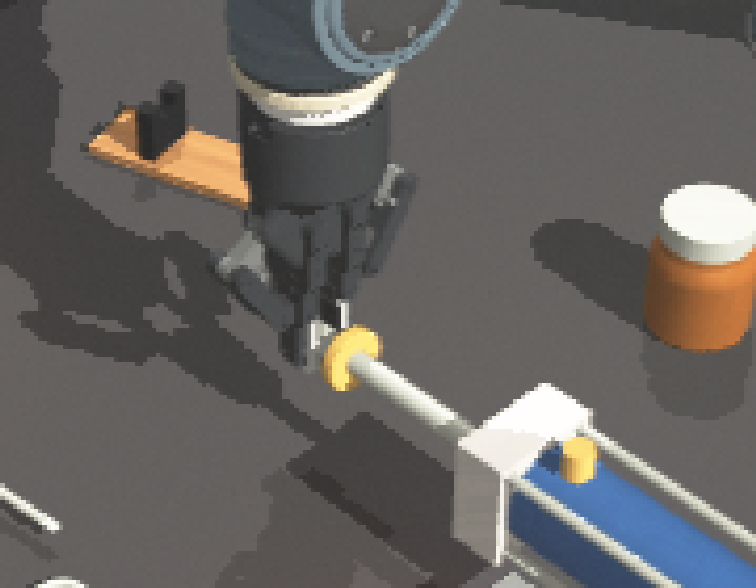

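View pics/w8.png

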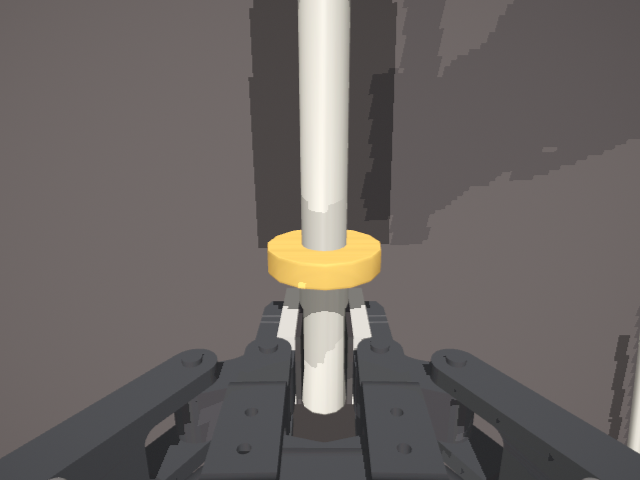

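```bash
python3 -W ignore - <<'E'
from h import *
Z=np.array([0,0,0.4])
for dep,v in ((120,25),(145,25)):
    r=robot.servo_line(M+(dep-233)*D+Z,velocity=v,threshold=11); rep(f"{dep} {r}",233)
    if r: break
else:
    r=robot.servo_line(M+(198-233)*D+Z,velocity=8,threshold=9); rep(f"slow {r}",233)
    robot.hold(0.1); rep("hold",233)
E
```

```text
120 False t 24.88 depth 119.38 lat -0.19 z 0.64 | F ax -5.40 lat 0.22 z -0.14 | T [-1.06  0.07  0.08] w 13.27
145 False t 26.03 depth 144.06 lat -0.34 z 0.84 | F ax -8.67 lat -0.27 z 1.36 | T [-1.4   0.15  0.11] w 13.20
slow True t 29.60 depth 171.99 lat -0.43 z 1.13 | F ax -0.65 lat 0.80 z 5.21 | T [-0.4   0.07  0.03] w 13.42
hold t 29.70 depth 172.01 lat -0.42 z 1.07 | F ax -1.76 lat 0.78 z 6.00 | T [-0.42  0.07 -0.05] w 13.12
```

```bash
python3 -W ignore - <<'E'
from h import *
s=robot.sense(); print(s["ee_rot"])
for dep in (172.2,172.6,173.0,173.4,173.8):
    r=robot.servo_line(M+(dep-233)*D+[0,0,0.9],velocity=6,threshold=8); s=rep(f"{dep} {r}",233)
    if s["force"]@D<-12: break
E
```

```text
[-77.6151084   89.83703338 -79.52363098]
172.2 False t 29.96 depth 172.01 lat -0.31 z 1.14 | F ax -4.19 lat -0.65 z 3.80 | T [-0.81 -0.11  0.03] w 13.21
172.6 False t 30.21 depth 172.01 lat -0.30 z 1.11 | F ax -6.85 lat -0.62 z 4.18 | T [-1.28 -0.05 -0.01] w 13.05
173.0 False t 30.46 depth 172.04 lat -0.30 z 1.15 | F ax -10.26 lat -0.34 z 4.31 | T [-1.67  0.01  0.01] w 13.03
173.4 False t 30.71 depth 172.10 lat -0.29 z 1.10 | F ax -12.33 lat 0.46 z 4.18 | T [-2.1   0.01  0.03] w 13.25
```

```bash
python3 -W ignore - <<'E'
from h import *
robot.servo_line(M+(173.4-233)*D+[0,0,1.4],velocity=5); robot.hold(0.1); rep("z1.4",233)
def ax(n=4):
    F=[]
    for _ in range(n): robot.hold(0.03); F.append(robot.sense()["force"]@D)
    return -np.mean(F),-min(F)
dep=173.4
for _ in range(10):
    f,fm=ax(); print("dep %.2f F %.2f max %.2f"%(dep,f,fm))
    if f>17.8: break
    dep+=min(0.35,(18.5-f)/9+0.03)
    robot.servo_line(M+(dep-233)*D+[0,0,1.4],velocity=5)
rep("at",233)
for _ in range(8): 
    robot.hold(0.1); s=robot.sense(); print("%.2f %.2f"%(s["time_s"],-s["force"]@D),end="; ")
rep("held",233)
E
```

```text
z1.4 t 31.06 depth 172.12 lat 0.00 z 1.23 | F ax -12.29 lat -1.10 z 1.63 | T [-1.99 -0.02 -0.14] w 13.33
dep 173.40 F 12.49 max 12.83
dep 173.75 F 14.31 max 14.96
dep 174.10 F 16.46 max 16.60
dep 174.36 F 17.90 max 18.53
at t 32.34 depth 172.21 lat -0.01 z 1.22 | F ax -17.18 lat -0.78 z 1.99 | T [-2.97 -0.01 -0.05] w 13.41
32.44 18.96; 32.54 18.31; 32.64 17.13; 32.74 18.29; 32.84 18.18; 32.94 17.96; 33.04 17.88; 33.14 17.09; held t 33.14 depth 172.20 lat 0.00 z 1.23 | F ax -17.09 lat -0.14 z 0.99 | T [-3.   -0.03 -0.01] w 13.29
```

The tip stayed at 172.0–172.2 mm while the force rose from 4 to 18 N, so the piston is on the stop. It held at about 18 N on the wrist for 0.8 s. Now I'll unload, release and back off.

```bash
python3 -W ignore - <<'E'
from h import *
robot.servo_line(M+(172.5-233)*D+[0,0,1.3],velocity=10); rep("unload",233)
robot.command_gripper(85); s=rep("open",233)
robot.servo_line(M+(172.3-233)*D+[0,0,90],velocity=150); 
robot.servo_line(M+(172.3-233-60)*D+[0,0,120],velocity=200); robot.hold(0.2); rep("away",233)
c=cam("wrist"); save(c,"w9")
for x,z in ((0,18),(-8,18),(-58,8)): print(x,proj(c,M+(172.2-200+x)*D+[0,0,17.8+z]))
c=cam("scene"); save(c,"s9")
E
```

```text
unload t 33.48 depth 172.03 lat -0.02 z 1.22 | F ax -8.07 lat -1.47 z 0.42 | T [-1.34 -0.07 -0.04] w 12.86
open t 34.17 depth 172.55 lat 0.03 z 1.28 | F ax 0.59 lat -1.15 z -0.45 | T [0.03 0.03 0.01] w 85.27
away t 35.59 depth 113.21 lat 0.38 z 119.19 | F ax -0.97 lat 0.48 z 0.02 | T [0.   0.   0.01] w 84.80
0 [[325.29251726  63.44007275]]
-8 [[325.25584547  80.65499518]]
-58 [[325.04512127 177.11790665]]
```

View pics/w9.png

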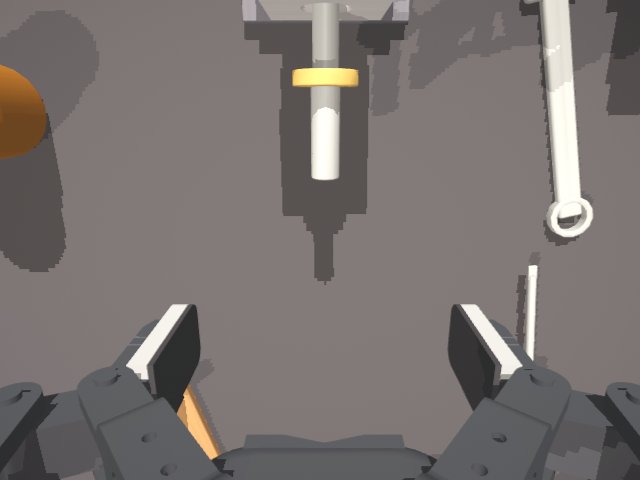

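View pics/s9.png

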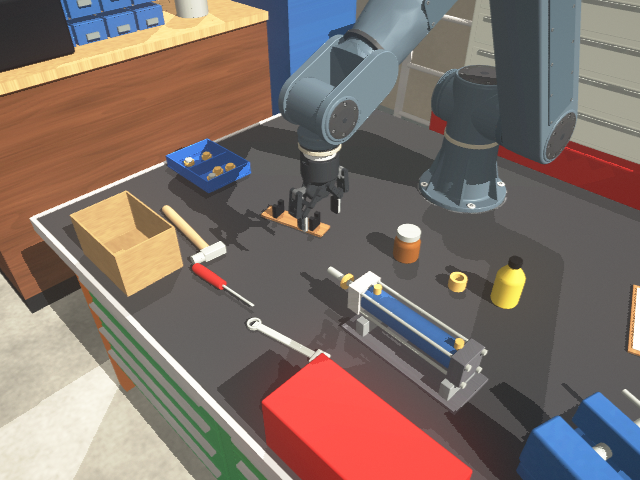

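```bash
python3 -W ignore - <<'E'
from h import *
print(rep("final",233)["dq"]); robot.sign_off()
E
```

```text
final t 35.69 depth 113.01 lat 0.19 z 119.51 | F ax -0.01 lat 0.21 z 0.27 | T [-0.01  0.04  0.02] w 84.90
[-0.27206782 -0.11822119 -0.30450629  0.0741567   0.10212579 -0.07826009]
the job is handed in; nothing more can be done
```

The rod is home against the bottomed piston, released, and the job was handed in at 35.7 s.

- **First push:** I lifted the rod from its rest at its centre of mass and pushed it about 97 mm into the bore. The force showed the piston being picked up somewhere between 75 and 85 mm deep. I let go there.
- **Second push:** I re-gripped the rod on its tail and pushed until the piston bottomed, with the tip about 171–172 mm deep. The commanded position kept advancing and the axial force rose from 4 to 18 N, but the rod moved only 0.2 mm, so I took that as the stop.
- **Hold:** I held about 17–19 N on the wrist for 0.8 s. That is slightly above 15 to allow for the piston's drag and friction in the bore. The highest force I sampled was 19 N, but force was not logged continuously during the moving pushes.
- **Release:** I backed the force off to about 8 N before opening the gripper, then moved clear.

**Last checks:** the rod stayed in place, with its tail end within about 1 mm of where I predicted once the re-grip offset is allowed for. In the scene view the loose items look unmoved, and the gripper was touching nothing.

**Disagreements and one oddity:**
- The top camera read about 1.5–3 mm off from the wrist camera sideways. I trusted the wrist camera because it agreed with where the gripper pads were.
- The slow push stopped at its force threshold with up to 6 N of upward force on the gripper. Raising the tool slightly brought that down to 1–2 N before the hold.

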